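# Lock the guitar-heel clamp through its L-shaped slot

### The arm

A 6-joint arm with a two-finger parallel gripper is mounted at the origin on the work surface. World frame = base frame: x ahead of the robot, y to its left, z up, the work surface at z = 0. Lengths are in mm, angles in rad, forces in N, time in s.
With the tool pointing down it reaches from about 300 to 825 mm from the base axis. Payload 5.4 kg.
Tool frame: the origin (TCP) lies on the centre line of the jaws, within the pads' length; the fingertips stand nose_length ahead of it and the grasp point (between the pads) lies 6 mm ahead of it (nose_length is the distance from the TCP to the fingertips, in mm); z points along the fingers, y is the line along which they close (so a half turn about z gives the same grasp; the last joint's range is limited). The gripper opens to 92 mm and grips with 3 to 60 N. Pads are 20 mm wide; open, the fingers measure 128 mm over their backs; the gripper's body (75 mm by 189 mm) begins 69 mm behind the grasp point.
Start: joints at [0.9, 0.158, 1.597, -0, 1.386, -0.21], TCP at [255.689, 515.004, 239.601] pointing down, gripper open.
Joint ranges: [-2.91, 2.91], [-0.94, 2.29], [0.18, 2.7], [-1.29, 4.43], [0.17, 2.64], [-3, 3]. Speed limits (rad/s): [2.57, 2.57, 3.14, 3.14, 3.14, 3.14].

### API

Orientations are given as a unit quaternion [w, x, y, z].
In Python, from rig import move_ptp, move_straight, goto_joints, gripper_to, sleep, ik, sense, snapshot, camera_info, IKError, hand_in, search_frame, trace, tip_of, nose_length gives the robot as it stands. The module is installed in compiled form; this text tells all that it offers. Calls block until the motion is done:
- move_ptp(position, orientation): joint-space move of the TCP to a pose.
- move_straight(position, orientation=None, rate=150): straight line of the TCP; orientation=None keeps the orientation; rate is the mean speed in mm/s.
- goto_joints(angles): joint-space move.
- gripper_to(opening, grasp_force=None): finger opening in mm; grasp_force is the grip in N (None keeps the last); returns when the fingers have stopped.
- sleep(seconds).
- ik(position, orientation): joint angles nearest the present ones, or None.
- sense(): the state.
- snapshot(name): name is "side" or "top" or "wrist"; returns the picture (384x512x3 uint8, red, green, blue); there is no depth.
- camera_info(name): a dict with "fx", "fy", "cx", "cy" (pixels), "R" (3x3) and "t" (3): a world point X has camera coordinates R X + t. Camera axes: x right, y down, z forward; pixel columns grow to the right and rows downward; lengths in mm; the calibration is good to about 2 mm. A picture is of the moment at which its call begins: read the wrist's pose just before it. camera_info takes no time and is no camera call; for the wrist camera it gives the pose at the moment of the call.
A pose or a line that the arm cannot do raises IKError and nothing moves.
- hand_in(): hands the job in; it is judged then, once.
Trained networks look in the newest picture that a camera, given by its name, has taken for a name from the list of things; names that differ only in an ending like _2 or _b are one class to them, and where a whole thing is asked for, a point or a joint stands for the part that bears it (a point fixed in the world has none). Each returns a list of dicts, best first, with "confidence" (0 to 1); they miss things now and then, are a little off and sometimes report something else, mostly with a low value. They report only what shows in the picture. A call takes as long as a camera call.
- search_frame(camera, name): "rect" ([centre column, centre row, width, height] in pixels, round what is visible of it).
- trace(camera, name): "mask" (384x512 bool, what is visible of it) and "rect" ([centre column, centre row, width, height] in pixels, round what is visible of it).
- tip_of(camera, name): "position" ([row, column] in pixels: a listed point, or the origin of a listed thing).
The state is a dict: "t": time; "qpos": joint angles; "joint_velocities": joint speeds; "tau": joint torques, N m; "tool_pos": TCP position; "eef_rot": TCP orientation; "force": force on the tool from outside, world axes, zero at the start; "wrist_torque": the same for the moment, N m; "width": finger opening in mm; "grasp_force": force on a finger pad.
Only numpy, scipy, OpenCV 4.12 (cv2) and the standard library are available. Lean on these libraries where they do the work, as an engineer would, in place of code of your own. Each camera call takes 0.05 s, during which the arm holds its last target. There are 200 camera calls.

### The job

Close and lock the clamping jig on the guitar heel: with the fingertips, push the red knob so that its pin runs along the long leg of the slot all the way to the corner, then push it sideways along the short leg right to the end. Only push the knob: do not pull its pin up; leave the loose things on the jig and on the bench where they are.

Things in the scene. Friction and masses are not known exactly. Their poses are not given: they have to be found in the camera images.
- jig: fixed jig; origin on the bench top, x roughly away from the robot (yaw varies). Plywood base board, x -100 to +205, y +-110 mm, 12 mm thick. On it a flat aluminium slot plate, x -85 to +35, y +-50 mm, top 48 mm above the bench, bare but for the red knob, with an L-shaped slot 16 mm wide. Ahead (+x) the blue cork-faced jaw, 60 mm tall, then a fixed dark wooden heel blank, top 58 mm
- knob (a point): centre of the upright red knob on top of the 12 mm steel pin that runs in the slot; knob 30 mm diameter, 34 mm tall, underside 4 mm above the slot plate, top 86 mm above the bench; this point is 69 mm above the bench. Axes as the jig's; the knob does not turn
- slot_corner (a point): pin centre at the corner of the slot, at the plate's top surface (48 mm above the bench); jig x +10, y -20 mm. The long leg runs to it along the jig's +x, from x -60, y -20 mm (pin centre)
- slot_end (a point): pin centre at the end of the short leg, at the plate's top surface; jig x +10, y +20 mm. The short leg runs to it from the corner, 40 mm along the jig's +y
- jaw (a joint): travel of the pin, and the jaw with it (the jaw's back stays 105 mm ahead of the pin), along the long leg (the jig's +x), in m: 0 at the near end, 0.070 at the corner, with 2 mm of play either way (stop at 0.072). Needs a push of about 3 N, stays where it is left, no spring. Should be above 0.068 for the pin to enter the short leg freely
- cross (a joint): travel of the pin along the short leg (the jig's +y), in m: 0 in the long leg, 0.040 at the end of the short leg, with 2 mm of play either way (stop at 0.042). Needs about 2 N, stays where it is left, no spring
- lift (a joint): how far the pin has been pulled up out of its seat, in m: 0 seated; it is held down only by its weight (about 1 N)
- bridge_blank: dark wooden bridge blank, 130 x 34 x 11 mm, lying loose on the jig's base board beside the slot plate; origin under its centre
- filler_jar: small filler jar, 36 mm wide, 55 mm tall, standing loose on the jig's base board; origin under its centre
- glue_bottle: yellow glue bottle, 60 mm wide, 160 mm tall, loose on the bench; origin under its centre
- lacquer_can: can with paper label, 72 mm wide, 110 mm tall, loose on the bench; origin under its centre
- mallet: wooden mallet, 260 mm long, lying along its x axis, loose on the bench; origin under its centre
- tape_roll: paper-coloured tape roll lying flat, 100 mm wide, 25 mm tall, loose on the bench; origin under its centre
- sanding_block: cork sanding block, 110 x 55 x 35 mm, loose on the bench; origin under its centre

How it is judged:
By the outcome, as a careful person would: the job done as asked, in the order asked, and still so for the second after the job is handed in, with the robot touching nothing.
It also fails if it takes over 40 s, if anything falls off the work surface, if the arm or the gripper's body presses on something with over 40 N, if the wrist force passes 120 N, or if a joint passes its speed limit or range.

## Working session

There is one attempt and no reset: what is moved stays moved. The work goes in short steps, each a Python script; the robot and the scene stay as the last script left them, time stands still between calls to the robot, and variables do not carry over. Pictures are saved under pics/ and viewed, at most 10 in all, crops included, and the job is handed in when it is done.

```bash
mkdir -p pics
cat > h.py <<'E'
import numpy as np, cv2
from rig import *
def ray(cam,row,col,z):
    c=camera_info(cam);R=np.array(c["R"]);t=np.array(c["t"])
    C=-R.T@t; d=R.T@np.array([(col-c["cx"])/c["fx"],(row-c["cy"])/c["fy"],1])
    return C+d*(z-C[2])/d[2]
def proj(cam,X):
    c=camera_info(cam);p=np.array(c["R"])@np.array(X)+np.array(c["t"])
    return np.array([c["fx"]*p[0]/p[2]+c["cx"],c["fy"]*p[1]/p[2]+c["cy"]])
def save(cam,n):
    im=snapshot(cam);cv2.imwrite(f"pics/{n}.png",im[:,:,::-1]);return im
E
python3 - <<'E'
from h import *
a=save("top","t0");b=save("side","s0")
cv2.imwrite("pics/both.png",cv2.resize(np.hstack([a,b])[:,:,::-1],(800,300)))
s=sense();print(s["tool_pos"],s["eef_rot"],s["width"],nose_length,s["t"])
for cam in("top","side"):
  for n,z in(("knob",69),("slot_corner",48),("slot_end",48),("jig",0),("filler_jar",0),("bridge_blank",12),("glue_bottle",0),("lacquer_can",0)):
    for r in tip_of(cam,n)[:2]:print(cam,n,np.round(r["position"],1),round(r["confidence"],2),np.round(ray(cam,*r["position"],z),1))
E
```

```text
[255.36340335 514.60209984 238.70041675] [-3.64677723e-04  2.28353689e-01  9.73577862e-01 -7.78833205e-04] 91.84549393148126 25.0 0.1
top knob [194.2 254.4] 0.48 [519.4  19.6  69. ]
top knob [166.5 271.4] 0.32 [624.3 -42.6  69. ]
top slot_corner [181.3 250.4] 0.6 [570.5  35.4  48. ]
top slot_end [178.2 242.9] 0.56 [582.   63.9  48. ]
top jig [184.1 246. ] 0.83 [566.3  53.1   0. ]
top jig [242.9 344.9] 0.33 [ 343.9 -328.8    0. ]
top filler_jar [165.5 272.2] 0.44 [640.7 -47.9   0. ]
top bridge_blank [182.3 223.8] 0.61 [570.5 138.5  12. ]
top glue_bottle [220.8 367.5] 0.86 [ 429.6 -416.7    0. ]
top lacquer_can [184.6 373.1] 0.67 [ 570.5 -440.7    0. ]
top lacquer_can [171.5 148.9] 0.66 [611.  431.6   0. ]
side knob [183.3 250.3] 0.58 [527.2  32.4  69. ]
side slot_corner [184.5 262.9] 0.86 [571.6  23.4  48. ]
side slot_corner [176.6 248.4] 0.36 [553.6  86.5  48. ]
side slot_end [180.  256.5] 0.88 [566.7  55.4  48. ]
side jig [190.3 254.7] 0.92 [561.   59.9   0. ]
side filler_jar [198.1 291.8] 0.43 [643.9 -46.1   0. ]
side bridge_blank [175.5 247.6] 0.47 [576.6 130.   12. ]
side glue_bottle [310.5 309.2] 0.95 [ 417. -426.    0.]
side lacquer_can [287.9 360.6] 0.97 [ 580.8 -450.1   -0. ]
```

View pics/t0.png

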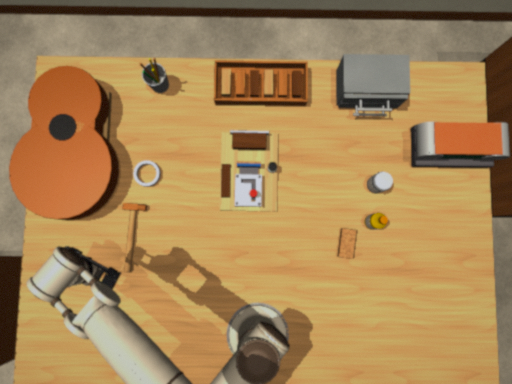

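View pics/s0.png

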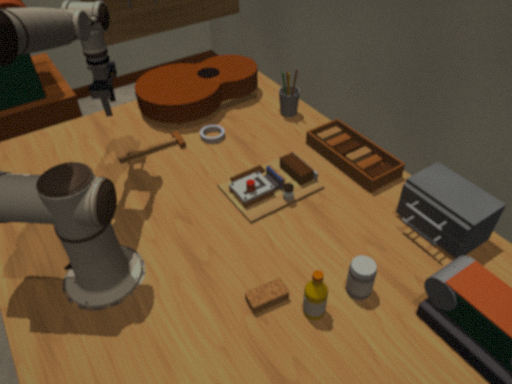

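The top view shows the jig at about pixel (248,175) with the red knob at (254,194). Its yaw is small and the jar is at (272,167). I'll go above it and look from close by.

Run:
```python
from h import *
gripper_to(0)
# tool down, tool x along world +x
move_ptp([480,30,300],[0,1,0,0])
s=sense();print(s["tool_pos"],s["eef_rot"],s["qpos"],s["t"],s["width"])
a=save("wrist","w0")
for n,z in(("knob",69),("slot_corner",48),("slot_end",48),("jig",0),("filler_jar",12),("bridge_blank",12)):
    for r in tip_of("wrist",n)[:2]:print(n,np.round(r["position"],1),round(r["confidence"],2),np.round(ray("wrist",*r["position"],z),1))
```

```text
[479.97388898  30.60275849 299.94055095] [-1.35325417e-04  9.99999731e-01  7.20327260e-04 -4.10545583e-05] [-1.88443064e-01 -1.26745097e-01  1.76691429e+00  2.50984776e-04
  1.50155500e+00  1.38089523e+00] 4.1917 0.15333440659618372
knob [147.7 260.7] 0.86 [514.9  27.   69. ]
slot_corner [101.9 265.8] 0.59 [573.6  20.1  48. ]
slot_end [102.5 232.7] 0.73 [572.8  64.2  48. ]
jig [113.  252.4] 0.66 [560.8  38.7   0. ]
filler_jar [ 63.5 313.9] 0.7 [627.7 -48.7  12. ]
bridge_blank [100.7 190.1] 0.98 [577.6 128.9  12. ]
```

View pics/w0.png

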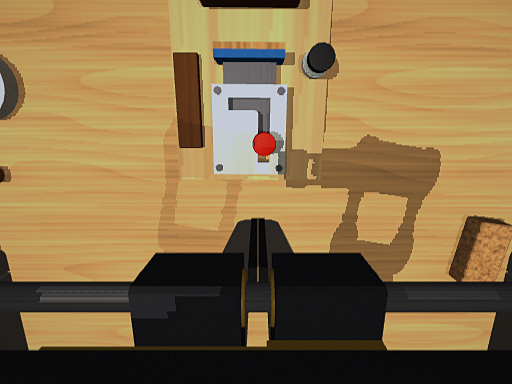

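The wrist view shows the slot plate over columns 212–288, rows 84–175. The knob is at (264,144) near the start of the long leg, and the corner is at about (265,102). I'll get yaw from the plate outline.

```bash
cat >> h.py <<'E'
def plate(im,cam="wrist"):
    hsv=cv2.cvtColor(im,cv2.COLOR_RGB2HSV)
    m=((hsv[...,1]<40)&(hsv[...,2]>150)).astype(np.uint8)
    m[:80]=0;m[185:]=0;m[:,:205]=0;m[:,295:]=0
    m=cv2.morphologyEx(m,cv2.MORPH_OPEN,np.ones((3,3)))
    ys,xs=np.nonzero(m)
    P=np.array([ray(cam,r,c,48)[:2] for r,c in zip(ys,xs)],np.float32)
    return cv2.minAreaRect(P)
E
python3 - <<'E'
from h import *
im=cv2.imread("pics/w0.png")[:,:,::-1].copy()
print(plate(im))
hsv=cv2.cvtColor(im,cv2.COLOR_RGB2HSV)
m=(hsv[...,1]>180)&((hsv[...,0]<8)|(hsv[...,0]>172))&(hsv[...,2]>120)
m[:80]=0;m[185:]=0;m[:,:205]=0;m[:,295:]=0
ys,xs=np.nonzero(m);print(len(xs),xs.mean(),ys.mean(),ray("wrist",ys.mean(),xs.mean(),80))
E
```

```text
Traceback (most recent call last):
  File "h.py", line 18, in plate
    P=np.array([ray(cam,r,c,48)[:2] for r,c in zip(ys,xs)],np.float32)
                ~~~^^^^^^^^^^^^
  File "h.py", line 4, in ray
    c=camera_info(cam);R=np.array(c["R"]);t=np.array(c["t"])
ValueError: time passes only in moves, steps and waits
```

```bash
sed -i 's/    P=np.array(\[ray.*/    q=cv2.boxPoints(cv2.minAreaRect(np.stack([xs,ys],1).astype(np.float32)))\n    P=np.array([ray(cam,r,c,48)[:2] for c,r in q],np.float32)\n    print(q)/' h.py
python3 - <<'E'
from h import *
im=cv2.imread("pics/w0.png")[:,:,::-1].copy()
print(plate(im))
hsv=cv2.cvtColor(im,cv2.COLOR_RGB2HSV)
m=(hsv[...,1]>180)&((hsv[...,0]<8)|(hsv[...,0]>172))&(hsv[...,2]>120)
m[:80]=0;m[185:]=0;m[:,:205]=0;m[:,295:]=0
ys,xs=np.nonzero(m);print(len(xs),xs.mean(),ys.mean(),ray("wrist",ys.mean(),xs.mean(),80))
E
```

```text
[[211.  84.]
 [286.  84.]
 [286. 173.]
 [211. 173.]]
((536.8115844726562, 43.52962875366211), (118.63720703125, 106.40900421142578), 0.02798394486308098)
413 263.9491525423729 143.7046004842615 [520.89388248  22.53938282  80.        ]
```

Run:
```python
from h import *
im=cv2.imread("pics/w0.png")[:,:,::-1].copy()
hsv=cv2.cvtColor(im,cv2.COLOR_RGB2HSV)
m=((hsv[...,1]<40)&(hsv[...,2]>150)).astype(np.uint8)
m[:80]=0;m[185:]=0;m[:,:205]=0;m[:,295:]=0
m=cv2.morphologyEx(m,cv2.MORPH_OPEN,np.ones((3,3)))
L=[];Rr=[];rows=range(90,168,3)
for r in rows:
    x=np.nonzero(m[r])[0];L.append(x[0]);Rr.append(x[-1])
T=[];B=[];cols=range(220,280,3)
for c in cols:
    y=np.nonzero(m[:,c])[0];T.append(y[0]);B.append(y[-1])
print(L,Rr,T,B,sep="\n")
pl=np.polyfit(rows,L,1);pr=np.polyfit(rows,Rr,1);pt=np.polyfit(cols,T,1);pb=np.polyfit(cols,B,1)
print(pl,pr,pt,pb)
for p in(pl,pr):
    a,b=ray("wrist",90,np.polyval(p,90),48),ray("wrist",167,np.polyval(p,167),48)
    d=a-b;print(a,b,np.degrees(np.arctan2(d[1],d[0])))
for p in(pt,pb): print(ray("wrist",np.polyval(p,249),249,48))
```

```text
[np.int64(221), np.int64(212), np.int64(212), np.int64(212), np.int64(212), np.int64(213), np.int64(213), np.int64(212), np.int64(212), np.int64(212), np.int64(213), np.int64(213), np.int64(213), np.int64(213), np.int64(213), np.int64(213), np.int64(214), np.int64(214), np.int64(214), np.int64(213), np.int64(213), np.int64(213), np.int64(214), np.int64(214), np.int64(214), np.int64(214)]
[np.int64(276), np.int64(286), np.int64(286), np.int64(286), np.int64(286), np.int64(286), np.int64(286), np.int64(285), np.int64(285), np.int64(285), np.int64(285), np.int64(285), np.int64(285), np.int64(285), np.int64(285), np.int64(285), np.int64(285), np.int64(252), np.int64(252), np.int64(252), np.int64(284), np.int64(277), np.int64(277), np.int64(277), np.int64(277), np.int64(275)]
[np.int64(84), np.int64(84), np.int64(84), np.int64(84), np.int64(84), np.int64(84), np.int64(84), np.int64(84), np.int64(84), np.int64(84), np.int64(84), np.int64(84), np.int64(84), np.int64(84), np.int64(84), np.int64(84), np.int64(84), np.int64(84), np.int64(84), np.int64(84)]
[np.int64(173), np.int64(173), np.int64(173), np.int64(173), np.int64(173), np.int64(173), np.int64(173), np.int64(173), np.int64(173), np.int64(173), np.int64(173), np.int64(173), np.int64(173), np.int64(173), np.int64(173), np.int64(173), np.int64(173), np.int64(173), np.int64(173), np.int64(164)]
[2.50712251e-03 2.12988034e+02] [-2.13903134e-01  3.06695726e+02] [-8.21339465e-17  8.40000000e+01] [-4.28571429e-02  1.83200000e+02]
[588.65175212  89.35495811  48.        ] [486.04546619  92.96694594  48.        ] -2.0161166000629116
[588.68977069  -8.8217774   48.        ] [486.08453122  11.71725718  48.        ] -11.319589785136538
[596.12552834  41.97079384  48.        ]
[478.17043458  42.78402374  48.        ]
```

Run:
```python
from h import *
q=[0,1,0,0]
move_straight([474,22,150],q,200)
move_straight([474,22,85],None,100)
f0=np.array(sense()["force"])
print(f0)
for x in [480,500,520,530,535]+list(range(538,556,1)):
    move_straight([x,22,85],None,40)
    s=sense();f=np.array(s["force"])-f0
    print(x,np.round(s["tool_pos"],1),np.round(f,1),round(s["t"],2))
    if f[0]<-9 : break
save("wrist","w1")
for n in("knob","slot_corner"):
    for r in tip_of("wrist",n)[:1]:print(n,r,ray("wrist",*r["position"],69 if n=="knob" else 48))
```

```text
[ 0.50328236 -0.42644779 -0.76737208]
480 [480.7  21.9  85.5] [-0.5  0.7  1. ] 6.54
500 [500.3  22.   84.9] [-0.6  0.1 -0.1] 7.19
520 [520.6  22.   85.1] [-0.6  0.7  0.2] 7.84
530 [530.6  22.   85. ] [0.7 1.5 1.1] 8.24
535 [535.4  22.   85. ] [-2.2  0.  -0.1] 8.52
538 [538.1  22.1  84.9] [-2.  -0.1  0. ] 8.77
539 [538.9  22.   85. ] [-3.3  0.7  1.1] 9.02
540 [540.   22.   84.9] [-3.1  0.1  0.6] 9.27
541 [541.  22.  85.] [-2.9 -0.1  0.6] 9.52
542 [542.1  22.   85. ] [-3.2  0.8  0.7] 9.77
543 [543.1  22.   85. ] [-2.6  0.1  0.1] 10.02
544 [544.1  22.   85. ] [-3.3  0.9  0.7] 10.27
545 [545.1  22.   85. ] [-2.9  0.1  0.2] 10.52
546 [546.1  22.   85. ] [-3.7  0.4 -0.4] 10.77
547 [547.1  22.   85. ] [-3.5  0.5  0. ] 11.02
548 [548.1  22.   85. ] [-3.4  0.3 -0.5] 11.27
549 [549.1  22.   85. ] [-2.5  0.1 -0.6] 11.52
550 [549.4  22.   85. ] [-6.4 -0.3  1.9] 11.77
551 [549.5  22.   84.9] [-9.  -0.5  6.2] 12.02
552 [549.7  21.9  84.9] [-12.9  -0.7   7.7] 12.27
knob {'position': [201.3, 253.9], 'confidence': 0.75} [571.91074811  24.47458447  69.        ]
slot_corner {'position': [195.0, 259.1], 'confidence': 0.89} [570.20553046  21.28694602  48.        ]
```

View pics/w1.png

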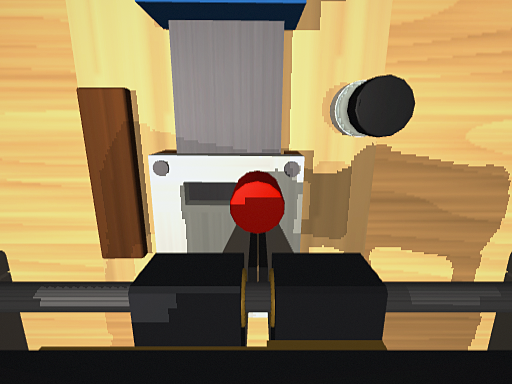

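The knob is at the corner, at the stop, at pixel (257,201). The short leg opens to its left. Next I back off, turn the tool a quarter turn and push along +y.

Run:
```python
from h import *
move_straight([530,22,85],None,80)
move_straight([530,22,150],None,150)
best=None
for q in([0,.70710678,.70710678,0],[0,.70710678,-.70710678,0]):
    j=ik([574,-20,150],q); print(q,j)
    if j is not None:
        c=np.abs(np.array(j)-sense()["qpos"]).max()
        if best is None or c<best[0]:best=(c,q)
q=best[1]
move_ptp([574,-20,150],q)
move_straight([574,-20,85],None,120)
f0=np.array(sense()["force"]);print(f0,sense()["t"])
for y in [-12,-5,0,10,20,30]+list(range(33,46)):
    move_straight([574,y,85],None,40)
    s=sense();f=np.array(s["force"])-f0
    print(y,np.round(s["tool_pos"],1),np.round(f,1),round(s["t"],2))
    if f[1]<-8 or (y<30 and f[1]<-6): break
save("wrist","w2")
for r in tip_of("wrist","knob")[:1]:print(r,ray("wrist",*r["position"],69))
```

```text
[0, 0.70710678, 0.70710678, 0] [-2.45134264e-01  2.40198669e-01  1.68639585e+00 -4.44089210e-16
  1.21499813e+00 -2.45134264e-01]
[0, 0.70710678, -0.70710678, 0] [-2.45134264e-01  2.40198669e-01  1.68639585e+00 -4.44089210e-16
  1.21499813e+00  2.89645839e+00]
[-0.49507826  0.43484268 -0.4024084 ] 15.4667
-12 [574.3 -11.7  85.5] [ 1.1  0.1 -0. ] 15.82
-5 [574.   -4.7  85. ] [ 0.6 -0.9  0.4] 16.14
0 [5.74e+02 2.00e-01 8.50e+01] [ 1.3 -0.3  0.7] 16.42
10 [573.9  10.6  85. ] [ 0.7 -1.2  0. ] 16.82
20 [573.9  20.6  85. ] [1.1 0.5 0.2] 17.22
30 [574.   30.6  85. ] [0.6 0.1 0.6] 17.62
33 [574.   33.2  85. ] [ 1.2 -0.5  0.5] 17.87
34 [574.   33.9  85. ] [ 0.7 -1.8  0.6] 18.12
35 [574.   34.9  85. ] [-0.5 -2.4 -0.4] 18.37
36 [574.   36.1  85. ] [-0.2 -1.4  0. ] 18.62Traceback (most recent call last):
  File "<stdin>", line 15, in <module>
rig.IKError: the arm cannot follow that straight line within its joint ranges
```

Run:
```python
from h import *
s=sense();print(s["tool_pos"],s["eef_rot"],s["qpos"],s["force"],s["t"])
for y in(36,37,38,39):
  for dz in (0,5): print(y,ik([574,y,85+dz],[0,.70710678,.70710678,0]))
save("wrist","w2")
for r in tip_of("wrist","knob")[:1]:print(r,ray("wrist",*r["position"],69))
```

```text
[574.02511126  36.05253037  85.02388401] [-3.14261603e-05  7.07127810e-01 -7.07085751e-01  1.91283351e-05] [-1.47295818e-01  3.26294477e-01  1.72272204e+00  3.11993758e-05
  1.09250797e+00  2.99422300e+00] [-0.69630473 -1.00675585 -0.36758389] 18.6167
36 [-1.47380117e-01  3.26313208e-01  1.72275245e+00 -4.44089210e-16
  1.09252700e+00 -1.47380117e-01]
36 [-1.47380117e-01  3.19158257e-01  1.72053651e+00 -4.44089210e-16
  1.10189788e+00 -1.47380117e-01]
37 [-1.45621456e-01  3.26459146e-01  1.72256539e+00 -4.44089210e-16
  1.09256812e+00 -1.45621456e-01]
37 [-1.45621456e-01  3.19304984e-01  1.72034956e+00 -4.44089210e-16
  1.10193811e+00 -1.45621456e-01]
38 [-1.43862547e-01  3.26609061e-01  1.72237321e+00 -4.44089210e-16
  1.09261038e+00 -1.43862547e-01]
38 [-1.43862547e-01  3.19455711e-01  1.72015748e+00 -4.44089210e-16
  1.10197946e+00 -1.43862547e-01]
39 [-1.42103400e-01  3.26762953e-01  1.72217592e+00 -4.44089210e-16
  1.09265378e+00 -1.42103400e-01]
39 [-1.42103400e-01  3.19610435e-01  1.71996030e+00 -4.44089210e-16
  1.10202192e+00 -1.42103400e-01]
```

View pics/w2.png

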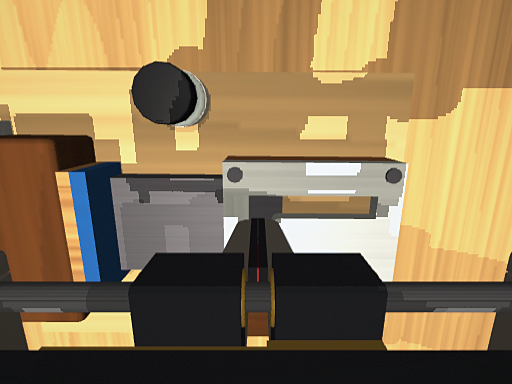

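Joint 6 ran near its 3.0 rad limit. The knob is most of the way along, hidden behind the fingers. I'll back off, lift, use the other half turn and finish the push.

Run:
```python
from h import *
q=[0,.70710678,.70710678,0]
move_straight([574,5,85],None,100)
move_straight([574,5,150],None,150)
move_ptp([574,5,150],q)
print(sense()["t"],sense()["qpos"][5])
move_straight([574,5,85],None,120)
f0=np.array(sense()["force"])
for y in [25,32]+list(range(34,46)):
    move_straight([574,y,85],None,40)
    s=sense();f=np.array(s["force"])-f0
    print(y,np.round(s["tool_pos"],1),np.round(f,1),round(s["t"],2))
    if f[1]<-9: break
move_straight([574,10,85],None,100)
move_straight([574,0,180],None,200)
move_ptp([490,20,300],[0,1,0,0])
save("wrist","w3");print(sense()["t"])
for n,z in(("knob",69),("slot_end",48)):
  for r in tip_of("wrist",n)[:1]:print(n,r,ray("wrist",*r["position"],z))
```

```text
22.4083 -0.20143887596839183
25 [574.   25.1  85. ] [ 0.  -0.5  0.1] 23.75
32 [574.   32.2  85. ] [ 0.4 -1.3  0.3] 24.07
34 [574.  34.  85.] [-0.2 -0.3  0.3] 24.32
35 [574.  35.  85.] [-0.6 -0.3  0.7] 24.57
36 [574.  36.  85.] [ 0.6 -0.5 -0.5] 24.82
37 [574.1  36.8  85.1] [-0.1 -3.3 -0.5] 25.07
38 [574.   37.9  85. ] [-0.2 -1.7  0.1] 25.32
39 [574.   39.1  85. ] [-0.4 -1.9 -1. ] 25.57
40 [574.   39.6  85. ] [-0.9 -4.7  1.3] 25.82
41 [574.   39.9  85.1] [-1.7 -7.6  0.4] 26.07
42 [574.   40.1  85.1] [ -1.7 -10.5   0.4] 26.32
28.8667
knob {'position': [110.4, 220.7], 'confidence': 0.84} [571.49409575  67.34337842  69.        ]
slot_end {'position': [108.4, 223.7], 'confidence': 0.76} [574.96986842  65.84438517  48.        ]
```

View pics/w3.png

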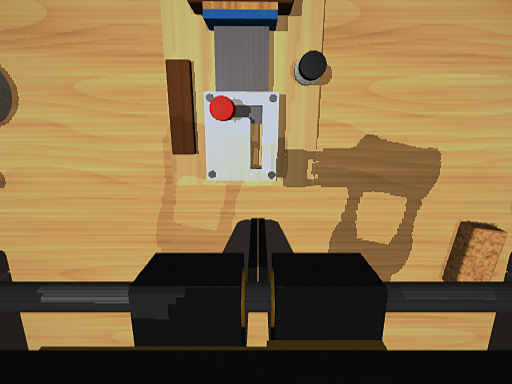

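The wrist view shows the knob at (222,108), at the end of the short leg with the jaw against the heel. The bridge blank (181,107) and jar (311,68) look undisturbed.

```bash
python3 -c "
from rig import *
print(hand_in())"
```

```text
the job is handed in; nothing more can be done
None
```

The jig is closed and locked: I pushed the knob to the stop at the corner, then sideways to the end stop of the short leg, and handed in at about 29 s with the arm clear and the loose things on the jig unmoved in the last picture.

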